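# Feel along the sprung pads of a work-holding jig

### The arm

A 7-joint arm with a two-finger parallel gripper is mounted at the origin on the work surface. World frame = base frame: x ahead of the robot, y to its left, z up, the work surface at z = 0. Lengths are in m, angles in rad, forces in N, time in s.
With the tool pointing down it reaches from about 0.375 to 0.925 m from the base axis. Payload 3.1 kg.
Tool frame: the origin (TCP) lies between the finger pads; the fingertips stand 19 mm ahead of it and the grasp point (between the pads) is the TCP; z points along the fingers, y is the line along which they close (so a half turn about z gives the same grasp; the last joint's range is limited). The gripper opens to 85 mm and grips with 20 to 120 N. Pads are 22 mm wide; open, the fingers measure 114 mm over their backs; the gripper's body (76 mm by 85 mm) begins 54 mm behind the grasp point. The pads swing forward as they close: fully open they stand 13 mm farther back than shut.
Start: joints at [1.015, 0.383, 0.044, 1.598, -0.018, 1.161, -0.05], TCP at [0.287, -0.583, 0.25] pointing down, gripper open.
Joint ranges: [-2.61, 2.61], [-0.41, 2.15], [-1.48, 1.57], [0, 2.5], [-1.57, 4.71], [0.05, 1.97], [-2.85, 2.85]. Speed limits (rad/s): [2.79, 2.79, 3.14, 3.14, 3.14, 3.14, 3.14].

### API

Orientations are given as a unit quaternion [x, y, z, w].
In Python, from bench import move_ptp, movel, move_j, move_gripper, pause, inverse_kinematics, read_camera, camera_params, MotionError, sign_off, look_for, tip_of, read_time_s, read_qpos, read_joint_vel, read_effort, read_eef_pos, read_tcp_rot, read_ft_force, read_ft_torque, read_finger_gap, read_grasp_force gives the robot as it stands. Calls block until the motion is done:
- move_ptp(position, orientation): joint-space move of the TCP to a pose.
- movel(position, orientation=None, speed=0.15): straight line of the TCP; orientation=None keeps the orientation; speed is the mean speed in m/s.
- move_j(angles): joint-space move.
- move_gripper(opening, effort=None): finger opening in m; effort is the grip in N (None keeps the last); returns when the fingers have stopped.
- pause(seconds).
- inverse_kinematics(position, orientation): joint angles nearest the present ones, or None.
- read_camera(name): name is "scene" or "top" or "wrist"; returns the picture (384x512x3 uint8, red, green, blue); there is no depth.
- camera_params(name): a dict with "K" (3x3 intrinsics, pixels), "dist_coeffs" ([k1, k2, p1, p2, k3] as OpenCV has them; the pictures are not rectified), "camera_from_world" (4x4, takes a point from world to camera coordinates). Camera axes: x right, y down, z forward; pixel columns grow to the right and rows downward; lengths in m; the calibration is good to about 2 mm. A picture is of the moment at which its call begins: read the wrist's pose just before it. camera_params takes no time and is no camera call; for the wrist camera it gives the pose at the moment of the call.
A pose or a line that the arm cannot do raises MotionError and nothing moves.
- sign_off(): hands the job in; it is judged then, once.
Trained networks look in the newest picture that a camera, given by its name, has taken for a name from the list of things; names that differ only in an ending like _2 or _b are one class to them, and where a whole thing is asked for, a point or a joint stands for the part that bears it (a point fixed in the world has none). Each returns a list of dicts, best first, with "confidence" (0 to 1); they miss things now and then, are a little off and sometimes report something else, mostly with a low value. They report only what shows in the picture. A call takes as long as a camera call.
- look_for(camera, name): "at" ([column, row] in pixels, amid what is visible of it).
- tip_of(camera, name): "at" ([column, row] in pixels: a listed point, or the origin of a listed thing).
Readings, each from a call of its own:
- read_time_s(): time.
- read_qpos(): joint angles.
- read_joint_vel(): joint speeds.
- read_effort(): joint torques, N m.
- read_eef_pos(): TCP position.
- read_tcp_rot(): TCP orientation.
- read_ft_force(): force on the tool from outside, world axes, zero at the start.
- read_ft_torque(): the same for the moment, N m.
- read_finger_gap(): finger opening in m.
- read_grasp_force(): force on a finger pad.
Only numpy, scipy, OpenCV 4.12 (cv2) and the standard library are available. Lean on these libraries where they do the work, as an engineer would, in place of code of your own. Each camera call takes 0.05 s, during which the arm holds its last target. There are 200 camera calls.

### The job

Check that the jig's six sprung pads move freely before the next workpiece goes on: with the gripper's fingertips, stroke lightly along the curved row, beginning at the pad next to the upright steel stop and going pad by pad to the open end, so that each pad in turn dips clearly, about 5 mm, and springs back. Do not push any pad down to its bottom, do not lift or shove the jig, and leave the loose things on it and around it where they are. Finish with the hand clear and all pads up again.

Things in the scene. Friction and masses are not known exactly. Their poses are not given: they have to be found in the camera images.
- jig: the jig: loose 4 kg aluminium plate 160 x 290 x 12 mm flat on the bench, any yaw. Origin: underside centre; x along the 160 mm side, y along the 290 mm side, z up. It carries a curved row of six alike black sprung mushroom pads, 40 mm apart on an arc of 120 mm radius about x=-70, y=0 mm. A steel stop stands beyond the row's -y end; the +y end is open.
- stop (a point): middle of the top edge of the steel stop, the upright leaf 90 mm wide (jig x), 6 mm thick, its top 64 mm above the bench, 47 mm beyond the centre of pad 1 along jig y
- pad1_top (a point): crown of pad 1 (next to the stop); its cap is a shallow dome 38 mm across, 10 mm thick, polished and slippery, falling 8.5 mm from crown to rim edge; the crown is 50 mm above the bench when up. The point moves with the pad.
- pad2_top (a point): crown of pad 2 (counted from the stop); its cap is a shallow dome 38 mm across, 10 mm thick, polished and slippery, falling 8.5 mm from crown to rim edge; the crown is 50 mm above the bench when up. The point moves with the pad.
- pad3_top (a point): crown of pad 3 (counted from the stop); its cap is a shallow dome 38 mm across, 10 mm thick, polished and slippery, falling 8.5 mm from crown to rim edge; the crown is 50 mm above the bench when up. The point moves with the pad.
- pad4_top (a point): crown of pad 4 (counted from the stop); its cap is a shallow dome 38 mm across, 10 mm thick, polished and slippery, falling 8.5 mm from crown to rim edge; the crown is 50 mm above the bench when up. The point moves with the pad.
- pad5_top (a point): crown of pad 5 (counted from the stop); its cap is a shallow dome 38 mm across, 10 mm thick, polished and slippery, falling 8.5 mm from crown to rim edge; the crown is 50 mm above the bench when up. The point moves with the pad.
- pad6_top (a point): crown of pad 6 (at the open end); its cap is a shallow dome 38 mm across, 10 mm thick, polished and slippery, falling 8.5 mm from crown to rim edge; the crown is 50 mm above the bench when up. The point moves with the pad.
- pad1 (a joint): how far pad 1 is pressed straight down (m): 0 up, 0.012 bottomed; a spring of about 0.4 N per mm with 0.8 N preload (some 3 N at half travel) brings it back
- pad2 (a joint): how far pad 2 is pressed straight down (m): 0 up, 0.012 bottomed; a spring of about 0.4 N per mm with 0.8 N preload (some 3 N at half travel) brings it back
- pad3 (a joint): how far pad 3 is pressed straight down (m): 0 up, 0.012 bottomed; a spring of about 0.4 N per mm with 0.8 N preload (some 3 N at half travel) brings it back
- pad4 (a joint): how far pad 4 is pressed straight down (m): 0 up, 0.012 bottomed; a spring of about 0.4 N per mm with 0.8 N preload (some 3 N at half travel) brings it back
- pad5 (a joint): how far pad 5 is pressed straight down (m): 0 up, 0.012 bottomed; a spring of about 0.4 N per mm with 0.8 N preload (some 3 N at half travel) brings it back
- pad6 (a joint): how far pad 6 is pressed straight down (m): 0 up, 0.012 bottomed; a spring of about 0.4 N per mm with 0.8 N preload (some 3 N at half travel) brings it back
- bushing: brass bushing 30 mm across, 26 mm high, standing loose on the jig plate, in the hollow of the curve; leave alone. Origin: underside centre
- block: small wooden block 28 x 50 x 22 mm lying loose on the jig plate, in the hollow of the curve; leave alone. Origin: underside centre
- tape: black tape measure 62 x 70 x 36 mm on the bench; leave alone. Origin: underside centre
- spray: white bottle 72 mm across, 180 mm high on the bench; leave alone. Origin: underside centre
- jar: jar 60 mm across, 75 mm high on the bench; leave alone. Origin: underside centre
- driver: screwdriver lying on the bench beyond the jig; leave alone. Origin: underside centre (of the tool)
- cup: open steel cup 60 mm across, 80 mm high on the bench; leave alone. Origin: underside centre

How it is judged:
By the outcome, as a careful person would: the job done as asked, in the order asked, and still so for the second after the job is handed in, with the robot touching nothing.
It also fails if it takes over 42 s, if anything falls off the work surface, if the arm or the gripper's body presses on something with over 40 N, if the wrist force passes 120 N, or if a joint passes its speed limit or range.

## Working session

There is one attempt and no reset: what is moved stays moved. The work goes in short steps, each a Python script; the robot and the scene stay as the last script left them, time stands still between calls to the robot, and variables do not carry over. Pictures are saved under pics/ and viewed, at most 10 in all, crops included, and the job is handed in when it is done.

```bash
mkdir -p pics; ls; python3 - <<'E'
from bench import *
import cv2,numpy as np
ims=[]
for c in("scene","top"):
    im=read_camera(c); cv2.imwrite(f"pics/{c}0.png",cv2.cvtColor(im,cv2.COLOR_RGB2BGR)); 
    p=camera_params(c);print(c,p["K"],p["dist_coeffs"],p["camera_from_world"])
    for n in["stop"]+[f"pad{i}_top" for i in range(1,7)]+["jig","bushing","block","tape","spray","jar","driver","cup"]:
        print(n,[(np.round(d["at"]).tolist(),round(d["confidence"],2)) for d in tip_of(c,n)[:3]])
print(read_time_s(),read_eef_pos(),read_tcp_rot(),read_finger_gap(),read_ft_force())
E
```

```text
pics
scene [[362.28922131   0.         256.44488627]
 [  0.         362.28922131 186.83995559]
 [  0.           0.           1.        ]] [-0.02310114  0.          0.          0.          0.        ] [[-0.13012822  0.99148537 -0.00483874  0.08296451]
 [ 0.81039284  0.10354631 -0.5766642  -0.47991198]
 [-0.57125309 -0.07896156 -0.81696694  1.38818317]
 [ 0.          0.          0.          1.        ]]
stop [([197.0, 180.0], 0.82)]
pad1_top [([213.0, 182.0], 0.64)]
pad2_top [([224.0, 183.0], 0.55), ([255.0, 172.0], 0.54), ([145.0, 140.0], 0.18)]
pad3_top [([243.0, 181.0], 0.64)]
pad4_top [([256.0, 173.0], 0.7)]
pad5_top [([267.0, 166.0], 0.55)]
pad6_top [([268.0, 158.0], 0.46)]
jig [([239.0, 175.0], 0.58)]
bushing [([244.0, 156.0], 0.63)]
block [([218.0, 165.0], 0.75)]
tape [([146.0, 139.0], 0.61)]
spray [([122.0, 193.0], 0.91)]
jar [([413.0, 211.0], 0.74), ([118.0, 191.0], 0.21)]
driver [([259.0, 254.0], 0.55)]
cup [([404.0, 180.0], 0.93)]
top [[476.42686995   0.         253.73845961]
 [  0.         476.42686995 196.9464545 ]
 [  0.           0.           1.        ]] [-0.09533953  0
[... 211 characters left out ...]
    0.          0.          1.        ]]
stop [([320.0, 192.0], 0.62), ([99.0, 241.0], 0.19)]
pad1_top [([297.0, 199.0], 0.55)]
pad2_top [([286.0, 201.0], 0.7)]
pad3_top [([273.0, 206.0], 0.6)]
pad4_top [([260.0, 216.0], 0.71)]
pad5_top [([251.0, 226.0], 0.68)]
pad6_top [([248.0, 242.0], 0.63)]
jig [([274.0, 221.0], 0.72)]
bushing [([277.0, 246.0], 0.42)]
block [([300.0, 232.0], 0.74)]
tape [([399.0, 265.0], 0.89)]
spray [([402.0, 193.0], 0.68)]
jar [([98.0, 197.0], 0.81)]
driver [([247.0, 140.0], 0.64)]
cup [([100.0, 241.0], 0.98)]
1.6 [ 0.28730056 -0.58307374  0.25028114] [9.73912752e-01 2.26922785e-01 8.81806987e-06 6.49700397e-06] 0.08518544998222446 [ 1.20956656 -0.32666886 -0.70200457]
```

```bash
cat > h.py <<'E'
import numpy as np,cv2
from scipy.optimize import least_squares
from bench import *
TH=np.radians(19.1)*(np.arange(6)-2.5)
PADS=np.c_[-.07+.12*np.cos(TH),.12*np.sin(TH),np.full(6,.05)]
STOP=np.array([[PADS[0,0],PADS[0,1]-.047,.064]])
def proj(p,X):
    T=p["camera_from_world"];return cv2.projectPoints(np.asarray(X,float),cv2.Rodrigues(T[:3,:3])[0],T[:3,3],p["K"],np.array(p["dist_coeffs"]))[0][:,0]
def ray(p,uv):
    T=np.array(p["camera_from_world"]);n=cv2.undistortPoints(np.array([[uv]],float),p["K"],np.array(p["dist_coeffs"]))[0,0]
    return -T[:3,:3].T@T[:3,3],T[:3,:3].T@np.r_[n,1]
def onz(p,uv,z):
    o,d=ray(p,uv);return o+d*(z-o[2])/d[2]
def tri(obs):
    A=np.zeros((3,3));b=np.zeros(3)
    for p,uv in obs:
        o,d=ray(p,uv);d/=np.linalg.norm(d);M=np.eye(3)-np.outer(d,d);A+=M;b+=M@o
    return np.linalg.solve(A,b)
def w(s,X):
    c,n=np.cos(s[2]),np.sin(s[2]);X=np.asarray(X);return np.c_[s[0]+c*X[:,0]-n*X[:,1],s[1]+n*X[:,0]+c*X[:,1],X[:,2]]
def fit(obs,s0): # obs: list of (params, pts3 jig, uv)
    f=lambda s:np.concatenate([(proj(p,w(s,X))-uv).ravel() for p,X,uv in obs])
    r=least_squares(f,s0,loss="soft_l1");return r.x,f(r.x).reshape(-1,2)
E
python3 - <<'E'
from h import *
S=camera_params("scene");T=camera_params("top")
s=np.array([[213,182],[224,183],[243,181],[256,173],[267,166],[268,158]]);t=np.array([[297,199],[286,201],[273,206],[260,216],[251,226],[248,242]])
for a,b in zip(s,t): print(tri([(S,a),(T,b)]).round(3),onz(T,b,.05).round(3),onz(S,a,.05).round(3))
for y in(-2,-.5,1,2.5):
  x,r=fit([(S,PADS,s),(T,PADS,t),(S,STOP,[[197,180]]),(T,STOP,[[320,192]])],[.6,-.05,y]);print(x,abs(r).mean())
x,r=fit([(T,PADS,t),(T,STOP,[[320,192]])],x);print(x,r.round(1))
for n,a,b in[("bush",(244,156),(277,246)),("block",(218,165),(300,232)),("tape",(146,139),(399,265)),("spray",(122,193),(402,193)),("jar",(413,211),(98,197)),("drv",(259,254),(247,140)),("cup",(404,180),(100,241))]:print(n,onz(T,b,0).round(3),tri([(S,a),(T,b)]).round(3))
a=cv2.imread("pics/scene0.png")[100:290,80:450];b=cv2.imread("pics/top0.png")[100:300,60:430]
cv2.imwrite("pics/c0.png",cv2.resize(np.vstack([a,b]),None,fx=1.5,fy=1.5,interpolation=cv2.INTER_CUBIC))
E
```

```text
[ 0.625 -0.116  0.049] [ 0.623 -0.11   0.05 ] [ 0.627 -0.122  0.05 ]
[ 0.62  -0.087  0.042] [ 0.618 -0.081  0.05 ] [ 0.626 -0.091  0.05 ]
[ 0.605 -0.045  0.038] [ 0.604 -0.047  0.05 ] [ 0.613 -0.04   0.05 ]
[ 0.578 -0.011  0.045] [ 0.578 -0.014  0.05 ] [ 0.581 -0.008  0.05 ]
[0.551 0.014 0.047] [0.551 0.009 0.05 ] [0.552 0.019 0.05 ]
[0.509 0.017 0.034] [0.51  0.016 0.05 ] [0.522 0.019 0.05 ]
[ 0.55599698 -0.05793382  0.63334826] 1.5824692539956169
[ 0.55599698 -0.05793382  0.63334826] 1.582469266829784
[ 0.55599698 -0.05793382  0.63334825] 1.5824692751175127
[ 0.55599698 -0.05793382  0.63334826] 1.5824692827370543
[ 0.55448782 -0.05895425  0.64246783] [[ 5.2  2.8]
 [ 1.   0.2]
 [-0.6 -0.3]
 [ 0.1 -1.3]
 [ 0.3  1.2]
 [-0.8 -0.1]
 [-2.7 -1.2]]
bush [ 0.499 -0.061  0.   ] [ 0.499 -0.058  0.02 ]
block [ 0.538 -0.122  0.   ] [ 0.538 -0.125  0.015]
tape [ 0.451 -0.392  0.   ] [ 0.45  -0.388 -0.002]
spray [ 0.647 -0.401  0.   ] [ 0.648 -0.405 -0.026]
jar [0.626 0.435 0.   ] [0.625 0.432 0.009]
drv [0.788 0.025 0.   ] [ 0.792  0.026 -0.02 ]
cup [0.504 0.425 0.   ] [ 0.504  0.428 -0.012]
```

View pics/c0.png

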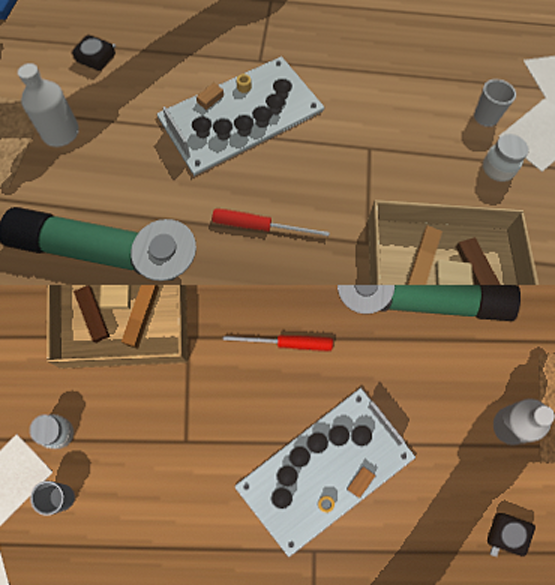

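```bash
cat >> h.py <<'E'
from scipy.spatial.transform import Rotation as Ro
def q(phi): return (Ro.from_euler("z",phi)*Ro.from_euler("x",np.pi)).as_quat()
def noise(n=10): 
    a=np.array([read_ft_force() for _ in range(n)]);return a.mean(0).round(2),a.std(0).round(2)
def wrist(tag,s):
    p=camera_params("wrist");im=read_camera("wrist");cv2.imwrite(f"pics/{tag}.png",cv2.cvtColor(im,cv2.COLOR_RGB2BGR))
    uv=[];X=[]
    for i in range(6):
        e=proj(p,w(s,PADS))[i]
        c=[d for d in tip_of("wrist",f"pad{i+1}_top") if np.linalg.norm(d["at"]-e)<40]
        if c: uv.append(c[0]["at"]);X.append(PADS[i])
    return p,np.array(X),np.array(uv),im
E
python3 - <<'E'
from h import *
s=np.array([.5555,-.0582,.637])
q0=read_qpos()
# reachability of stroke with tangent headings, both senses
for off in(0,np.pi):
    for k in(0,2,3,5):
        P=w(s,PADS)[k];P[2]=.066;print(off,k,inverse_kinematics(P,q(s[2]+TH[k]+np.pi/2+off)))
t=read_time_s()
# choose heading nearest to the current one for the view
c=w(s,[[.02,0,.3]])[0]
for off in(0,np.pi):
    print(off,inverse_kinematics(c,q(s[2]+np.pi/2+off)))
print(noise(),read_time_s()-t, camera_params("wrist")["K"],camera_params("wrist")["camera_from_world"])
print(Ro.from_quat(read_tcp_rot()).as_matrix().round(2))
E
```

```text
0 0 [ 0.45891909  0.59650955 -0.41816425  1.75364129  0.30676145  0.85631737
 -0.29441284]
0 2 [ 0.45983458  0.59886341 -0.5705523   1.80186655  0.41268664  0.861934
  0.16509119]
0 3 [ 0.44217549  0.56774738 -0.60229675  1.86356813  0.42155257  0.83983453
  0.42965207]
0 5 [ 0.43898422  0.46409675 -0.64343351  2.03187278  0.39644459  0.76905712
  1.02648638]
3.141592653589793 0 [-0.73854125  1.16409273  1.36059213  1.81107848 -1.21028607  1.28671748
 -2.36105588]
3.141592653589793 2 [ 0.0438782   0.52424617 -0.04569961  1.82329098  0.03204626  0.79476479
 -2.68941332]
3.141592653589793 3 [ 0.08137748  0.49195153 -0.15603195  1.88148105  0.10499001  0.77599167
 -2.46938278]
3.141592653589793 5 [ 0.20012457  0.40701171 -0.36418026  2.04264251  0.213669    0.72743108
 -1.96844992]
0 [ 0.51167417  0.25024575 -0.58542453  1.70496752  0.14569539  1.23009163
  0.52873897]
3.141592653589793 [ 0.23682142  0.21339263 -0.26171014  1.71784523  0.05842376  1.21796721
 -2.5440129 ]
(array([ 1.21, -0.33, -0.7 ]), array([0., 0., 0.])) 0.0 [[266.58299494   0.         251.82483885]
 [  0.         266.58299494 192.57640499]
 [  0.           0.           1.        ]] [[ 4.41894457e-01 -8.97066972e-01 -3.70198936e-04 -6.49173280e-01]
 [-8.64978553e-01 -4.26197044e-01  2.64892777e-01 -3.51472988e-02]
 [-2.37784339e-01 -1.16734436e-01 -9.64277802e-01  3.77455203e-01]
 [ 0.00000000e+00  0.00000000e+00  0.00000000e+00  1.00000000e+00]]
[[ 0.9   0.44  0.  ]
 [ 0.44 -0.9  -0.  ]
 [ 0.    0.   -1.  ]]
```

```bash
python3 - <<'E'
from h import *
s=np.array([.5555,-.0582,.637])
p=camera_params("wrist")["camera_from_world"];R=Ro.from_quat(read_tcp_rot()).as_matrix()
cp=R.T@(-p[:3,:3].T@p[:3,3]-read_eef_pos());ca=R.T@p[2,:3];print("cam in tool",cp.round(3),ca.round(3))
move_gripper(0.0,20);print(read_time_s())
h=s[2]+np.pi/2-.6
Rh=Ro.from_quat(q(h)).as_matrix()
aim=w(s,[[.02,0,.05]])[0]
k=(.05-.27-(Rh@cp)[2])/(Rh@ca)[2]; c=aim-(Rh@cp+k*(Rh@ca)); c[2]=.27
print(c);move_ptp(c,q(h));pause(.2)
p,X,uv,im=wrist("w1",s);x,r=fit([(p,X,uv)],s);print(x,r.round(1),len(X),read_time_s())
print(proj(p,w(s,PADS)).round(),uv.round(), read_finger_gap(),noise(1))
E
```

```text
cam in tool [ 0.066 -0.001 -0.123] [-0.265 -0.     0.964]
2.3667
[ 0.5713716  -0.01815377  0.27      ]
[ 0.55603539 -0.0583617   0.68701483] [[ 2.1 -1.5]
 [-1.3  2.2]
 [-0.2  0.4]
 [ 0.1 -0.5]] 4 5.175
[[282. 246.]
 [285. 220.]
 [278. 193.]
 [262. 169.]
 [237. 151.]
 [207. 141.]] [[283. 246.]
 [288. 216.]
 [260. 168.]
 [204. 144.]] -0.00017606693470497364 (array([-0.01, -0.89, -0.14]), array([0., 0., 0.]))
```

View pics/w1.png

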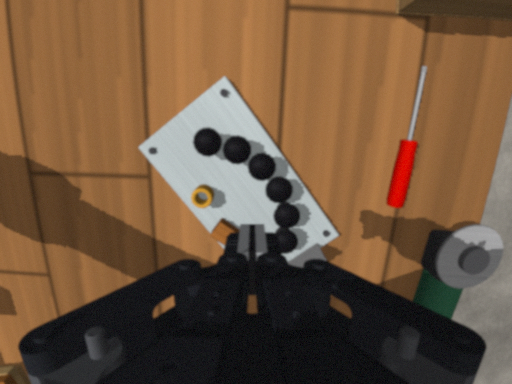

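```bash
cat >> h.py <<'E'
def blobs(im,p,s,zc=.045,rad=.019):
    """subpixel offsets: template-free; darkness-weighted centroid in a disc round each predicted pad"""
    g=im.max(2).astype(float);P=PADS.copy();P[:,2]=zc;Q=P.copy();Q[:,0]+=rad
    c=proj(p,w(s,P));r=np.linalg.norm(proj(p,w(s,Q))-c,axis=1);yy,xx=np.mgrid[:g.shape[0],:g.shape[1]];out=[]
    for (u,v),k in zip(c,r):
        for _ in range(8):
            W=np.clip(70-g,0,40)*(np.hypot(xx-u,yy-v)<1.1*k);
            u,v=(W*xx).sum()/W.sum(),(W*yy).sum()/W.sum()
        out.append((u,v))
    return P,np.array(out),c
E
python3 - <<'E'
from h import *
s=np.array([.5555,-.0582,.637])
im={c:cv2.imread(f"pics/{f}.png")for c,f in(("wrist","w1"),("top","top0"),("scene","scene0"))}
O=[]
for c in im:
    p=camera_params(c);P,uv,pr=blobs(im[c],p,s)
    print(c,(uv-pr).round(1).tolist())
    i=slice(1,6) if c=="wrist" else slice(0,6)
    x,r=fit([(p,P[i],uv[i])],s);print(x,abs(r).mean());O.append((p,P[i],uv[i]))
x,r=fit(O[:2],s);print(x,r.round(1).tolist())
for k in range(1,6):print(k+1,tri([(O[0][0],O[0][2][k-1]),(O[1][0],O[1][2][k])]).round(4),w(x,PADS)[k].round(4))
a=im["wrist"].copy();p=O[0][0]
for C in [w(x,PADS),w(x,[[sx*.08,sy*.145,.012]for sx in(1,-1)for sy in(1,-1)]),w(x,STOP)]:
    for u in proj(p,C):cv2.circle(a,tuple(int(round(v*16)) for v in u),24,(0,255,0),-1,shift=4)
cv2.imwrite("pics/w1o.png",cv2.resize(a[60:270,120:360],None,fx=2.5,fy=2.5))
E
```

```text
wrist [[-1.8, -2.8], [2.0, -3.7], [1.6, -2.7], [0.5, -2.6], [-0.1, -1.3], [0.3, 0.0]]
[ 0.55787755 -0.05601624  0.67470336] 0.31393617165018384
top [[-0.9, -1.9], [-0.9, -1.3], [-0.8, -0.8], [-0.4, -0.3], [0.1, -0.1], [0.7, 0.2]]
[ 0.55803502 -0.05819043  0.67453844] 0.030864419060530206
scene [[0.1, 3.1], [0.2, 2.8], [0.2, 2.2], [-0.0, 1.9], [-0.2, 1.3], [-1.2, 1.5]]
[ 0.56373698 -0.05847219  0.67622826] 0.12176241109933035
[ 0.55785507 -0.05653182  0.67264714] [[0.5, 1.1], [-0.1, 0.3], [0.2, 0.7], [0.1, 0.2], [-0.6, -0.1], [-0.6, 0.1], [-0.6, 0.0], [-0.5, 0.0], [-0.6, 0.1], [-0.6, 0.1], [-0.7, -0.0]]
2 [ 0.6221 -0.0815  0.0349] [ 0.6213 -0.0795  0.05  ]
3 [ 0.6088 -0.0435  0.0379] [ 0.6081 -0.042   0.05  ]
4 [ 0.5838 -0.0124  0.0308] [ 0.5833 -0.0108  0.05  ]
5 [0.5495 0.0094 0.0346] [0.5496 0.0105 0.05  ]
6 [0.5104 0.0183 0.0356] [0.5109 0.0196 0.05  ]
```

View pics/w1o.png

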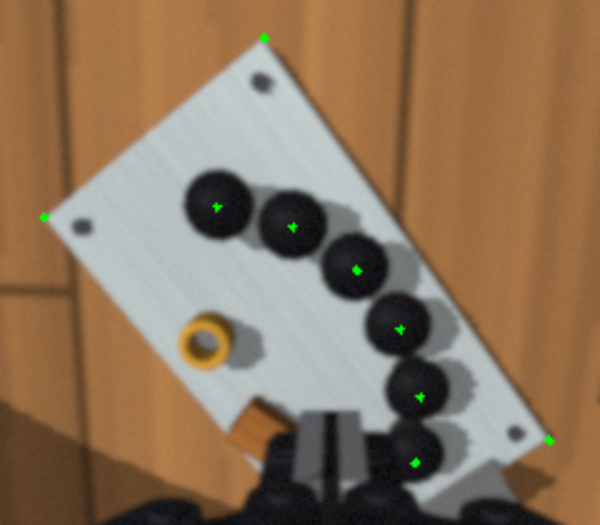

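```bash
python3 - <<'E'
from h import *
s=np.array([.5579,-.0570,.674]);P=w(s,PADS)[0];h=s[2]+TH[0]+np.pi/2
move_ptp([P[0],P[1],.13],q(h));movel([P[0],P[1],.078],speed=.08)
def F():
    a=[]
    for _ in range(5): pause(.02);a.append(read_ft_force())
    return np.mean(a,0),np.std(a,0)
b,sd=F();pause(.2);b,sd=F();print(b.round(2),sd.round(2),read_eef_pos().round(4),read_time_s())
z=.076
while z>=.0635:
    movel([P[0],P[1],z],speed=.02);f,sd=F();d=f-b
    print(round(z,4),read_eef_pos()[2].round(4),d.round(2),sd[2].round(2),round(read_time_s(),2))
    if d[2]>2.3: break
    z-=.001
E
```

```text
[ 0.06  0.14 -0.18] [0.16 0.36 0.41] [ 0.622  -0.1198  0.0784] 7.0917
0.076 0.0759 [-0.23  0.08  0.22] 0.35 7.42
0.075 0.0749 [ 0.39 -0.31  0.35] 0.3 7.76
0.074 0.074 [-0.07 -0.05 -0.08] 0.27 8.09
0.073 0.073 [-0.   -0.41 -0.09] 0.4 8.43
0.072 0.0719 [-0.37 -0.6   0.25] 0.19 8.76
0.071 0.0709 [-0.03  0.01  0.27] 0.7 9.09
0.07 0.07 [-0.17 -0.34 -0.18] 0.36 9.43
0.069 0.0691 [-0.31 -0.08  0.68] 0.8 9.76
0.068 0.0681 [-0.29 -0.05  1.14] 0.32 10.09
0.067 0.0671 [-0.05  0.16  1.21] 0.38 10.43
0.066 0.0661 [ 0.2  -0.05  1.96] 0.19 10.76
0.065 0.0651 [0.21 0.   2.36] 0.39 11.09
```

```bash
python3 - <<'E'
from h import *
s=np.array([.5579,-.0570,.674]);Z=.0638
def at(k): # k in pad units
    t=TH[0]+k*np.radians(19.1);X=[[-.07+.12*np.cos(t),.12*np.sin(t),0]];P=w(s,X)[0];P[2]=Z+.0035*(abs(k-round(k))*2);return P,q(s[2]+t+np.pi/2)
b=np.array([.06,.14,-.10])
for k in np.arange(0,5.6,.5):
    P,o=at(k);movel(P,o,speed=.03)
    if k==int(k):
        a=[]
        for _ in range(5): pause(.02);a.append(read_ft_force())
        f=np.mean(a,0)-b;print(k+1,f.round(2),(read_eef_pos()-P).round(4),round(read_time_s(),2))
        if f[2]>4.8: print("too hard");break
P=read_eef_pos();P[2]=.09;movel(P,speed=.06);P[2]=.27;movel(P);print(read_time_s())
pause(.2)
s0=s;p=camera_params("wrist");im=read_camera("wrist");cv2.imwrite("pics/w2.png",cv2.cvtColor(im,cv2.COLOR_RGB2BGR))
im=read_camera("top");cv2.imwrite("pics/top2.png",cv2.cvtColor(im,cv2.COLOR_RGB2BGR))
p=camera_params("top");P,uv,pr=blobs(im,p,s);print(fit([(p,P,uv)],s)[0])
E
```

```text
1.0 [0.07 0.22 2.78] [0.0001 0.     0.0001] 11.43
2.0 [-0.24  0.52  2.62] [0.0003 0.0007 0.0002] 13.16
3.0 [0.06 1.01 2.47] [0.0002 0.0007 0.0002] 14.89
4.0 [0.43 0.48 2.3 ] [0.0002 0.0005 0.0002] 16.62
5.0 [0.54 0.4  2.59] [0.0002 0.0003 0.0002] 18.36
6.0 [0.46 0.16 2.27] [0.0003 0.0002 0.0002] 20.09
22.7917
[ 0.55875729 -0.05601001  0.63375071]
```

```bash
python3 - <<'E'
import cv2,numpy as np
a=cv2.imread("pics/w2.png");b=cv2.imread("pics/top2.png")
cv2.imwrite("pics/f.png",cv2.resize(np.hstack([a,b]),(800,300)))
E
```

```text
(no output)
```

View pics/f.png

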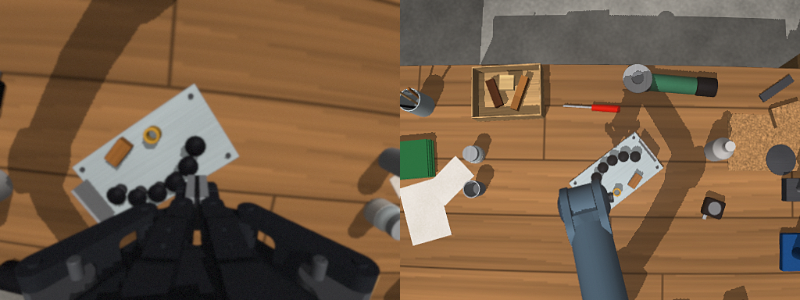

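The top view shows the arm hiding part of the jig (around 600,190). The pads, bushing and block look undisturbed. I'll check the jig using only the unobstructed pads, then hand in.

```bash
python3 - <<'E'
from h import *
s=np.array([.5579,-.0570,.674]);p=camera_params("top")
d=[blobs(cv2.imread(f"pics/{f}.png"),p,s)[1][:4] for f in("top0","top2")];m=abs(d[1]-d[0]);print(m.round(2))
if m[:3].max()<.7: sign_off();print("signed",read_time_s())
E
```

```text
[[0.01 0.02]
 [0.05 0.03]
 [0.05 0.03]
 [0.01 0.01]]
the job is handed in; nothing more can be done
the job is handed in; nothing more can be done
```

I stroked all six pads in order from the stop to the open end and handed the job in at about 23 s. The force readings (2.3–2.8 N) put each dip at roughly 4–5 mm. The hand finished clear, and pads 1–4 (5 and 6 were partly hidden by the arm) showed no shift in the top camera, so the jig did not move.

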